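Clamp the amber specimen on the microscope stage by feel

TASK

Take the amber resin mount from the steel tray, stand it upright on the black stage under the microscope, and slide it by hand squarely against the middle of the brass backstop until you feel it touch. Then wind the crank clockwise until the sliding jaw meets the mount and you feel it firmly nipped between jaw and backstop, and let go, leaving it clamped. Press gently, keep clear of the microscope head, and leave the other mounts where they are.

Things in the scene. Friction and masses are not known exactly. Their poses are not given: they have to be found in the camera images.
- specimen: amber resin mount to be clamped: upright cylinder 36 mm in diameter, 32 mm tall, 0.07 kg, small steel insert on top; origin at the centre of its underside, z up. Gripped with the tool tilted as it must be under the head, it stays upright only if picked up with that same tilt; see scope_head
- black_mount: black mount of the same size in the tray, leave alone; origin at the centre of its underside
- green_mount: dark green mount of the same size in the tray, leave alone; origin at the centre of its underside
- tray: shallow steel tray 100 mm (x) x 235 mm (y), walls 12 mm high and 4 mm thick, floor 4 mm above the table; the three mounts stand in it in a row along its y, 75 mm apart, in any order; origin at the centre of its underside
- microscope: white stereo microscope base 240 x 420 x 22 mm (x from -120 to +120, y from -220 to +200 mm) with jaw, crank and column; origin on the table under the optical axis; x points away from the robot along the jaw's travel, y to the column, a 52 mm square post 410 mm high at y +165 mm
- scope_head: microscope head over the stage, must not be bumped; same origin and axes as the microscope: lens and ring light of radius 29 mm about the z axis from 210 to 280 mm above the table, wider body (radius 36 mm, then an 85 mm square) above up to 380 mm, bracket to +y, eyepieces to +x; no room for a vertical tool below it: reach in tilted 30 to 40 deg from the -x side
- stage_centre (a point): point on the stage surface on the optical axis, 30 mm above the table; stage: black plate, 200 mm along x, 90 mm along y
- backstop: brass block on the stage, 18 mm deep, 22 mm wide (y), 20 mm high, its setting along the stage differs each time; origin at the foot of the middle of its flat face, on the stage surface; the face looks to its -x (to the robot and the jaw); x and y parallel to the microscope's
- jaw: aluminium sliding jaw, 32 mm wide, 18 mm high, that the crank drives in the microscope's +x towards the backstop; origin at the foot of the middle of its flat face, which looks to +x
- crank (a joint): angle of the crank, rad, 0 to 5.55, grows clockwise seen from above; each rad moves the jaw 14 mm towards the backstop; friction holds it where it is left, turning it freely takes about 3 N at the knob
- crank_knob (a point): centre of the top of the crank's upright black knob, which spins freely: 16 mm in diameter, 40 mm tall, standing on the disc 34 mm from the crank axis
- crank_axis (a point): point on the crank's vertical axis at the top surface of its aluminium disc (84 mm in diameter), 54 mm above the table; a 20 mm hub rises 6 mm above it
Things that resemble listed ones, but are neither listed nor needed, are in the scene too. Leave any blue or red look-alike of the specimen alone.

How it is judged:
On the way, in this order (a step that is already met when the one before it is completed fails the run):
1. the amber mount is lifted clear of the tray (z of specimen in the frame of tray above 0.04 m), for 0.1 s.
2. standing on the stage, the mount is pressed lightly by the fingers against the backstop (over 1.5 N), the jaw not touching it (z of specimen in the frame of backstop between -0.004 and 0.004 m and y of specimen in the frame of backstop between -0.01 and 0.01 m and angle between specimen's own z axis and vertical below 0.08 rad and contact force between specimen and backstop above 1.5 N and contact force between the fingers and specimen above 0.5 N and contact force between jaw and specimen below 0.2 N), for 0.05 s.
3. the jaw, wound up, nips the mount against the backstop with over 4 N, the fingers off the mount (z of specimen in the frame of backstop between -0.004 and 0.004 m and y of specimen in the frame of backstop between -0.01 and 0.01 m and angle between specimen's own z axis and vertical below 0.08 rad and contact force between jaw and specimen above 4 N and contact force between specimen and backstop above 3 N and contact force between the fingers and specimen below 0.1 N), for 0.1 s.
At the end, for the whole second after the job is handed in: The amber mount stands upright (within 0.08 rad) on the stage, at rest, touching the backstop's face (within 2.3 mm) within 10 mm of its middle, with the jaw closed up to it (within 2.3 mm) and still pressing on it (over 0.5 N) (z of specimen in the frame of backstop between -0.004 and 0.004 m and y of specimen in the frame of backstop between -0.01 and 0.01 m and angle between specimen's own z axis and vertical below 0.08 rad and x of specimen in the frame of backstop above -0.0203 m and x of specimen in the frame of jaw below 0.0203 m and contact force between jaw and specimen above 0.5 N and linear speed of specimen below 0.01 m/s).
It fails at once if the mount is pressed on the backstop with more than 60 N (contact force between specimen and backstop above 60 N).
It fails at once if the microscope head is bumped (over 5 N) (contact force between anything else and scope_head above 5 N).
It fails at once if one of the other mounts is moved more than 15 mm (distance of any of black_mount, green_mount from where it was at the start of the episode above 0.015 m).
It also fails if it takes over 72 s, if anything falls off the work surface, if the arm or the gripper's body presses on something with over 40 N, if the wrist force passes 120 N, or if a joint passes its speed limit or range.

ROBOT

A 6-joint arm with a two-finger parallel gripper is mounted at the origin on the work surface. World frame = base frame: x ahead of the robot, y to its left, z up, the work surface at z = 0. Lengths are in m, angles in rad, forces in N, time in s.
With the tool pointing down it reaches from about 0.375 to 0.9 m from the base axis. Payload 3.1 kg.
Tool frame: the origin (TCP) lies between the finger pads; the fingertips stand 8 mm ahead of it and the grasp point (between the pads) lies 11 mm behind it; z points along the fingers, y is the line along which they close (so a half turn about z gives the same grasp; the last joint's range is limited). The gripper opens to 87 mm and grips with 3 to 60 N. Pads are 19 mm wide; open, the fingers measure 117 mm over their backs; the gripper's body (75 mm by 190 mm) begins 51 mm behind the grasp point.
Start: joints at [-1.29, 0.527, 1.433, -0, 1.181, -0.178], TCP at [0.277, -0.56, 0.231] pointing down, gripper open.
Joint ranges: [-3.08, 3.08], [-0.75, 2.2], [0.22, 2.44], [-1.43, 4.57], [0, 2.65], [-2.85, 2.85]. Speed limits (rad/s): [2.79, 2.79, 3.14, 3.14, 3.14, 3.14].

INTERFACE

Orientations are given as a unit quaternion [x, y, z, w].
In Python, from rig import robot gives the robot as it stands.
- The arm moves only by the tool move_arm, never from a script. Its argument "motion" is text: rows parted by semicolons, each of 5 numbers parted by spaces: the opening, from -1 (shut) to 1 (fully open), then the shift along the tool's x, y, z normalised to -1 to 1, where 1 is 0.2 m, then the turn about the tool's z normalised to -1 to 1, where 1 is pi rad. A call has 1 to 12 rows; each row is the pose to reach, as a shift and turn from the pose commanded when the call began, along the tool's axes at that moment, turning the shorter way round; what a row does not reach only later rows make up. A row lasts 1/12 s, in which the tool goes at most 41.7 mm and 7.16 degrees, less where a joint would pass 70% of its speed; a pose out of reach is approached as far as the arm can. A call with a number of a shift or a turn outside -1 to 1 is refused whole. A call with a gripper value outside its range is refused whole. The fingers move at their own pace and stop on an object; "newtons" is the grip in N (left out, the last holds). Time passes only in rows, so rows that repeat a pose let the fingers close. It gives the time, the measured TCP pose, the force, the opening and the grip force at its end, in the units of the state.
- robot.get_obs(): the state, without advancing time (a new reading comes with each control period).
- robot.camera(name): name is "side" or "top" or "wrist"; returns (picture, depth): 400x640x3 uint8, red, green, blue; 400x640 float32, m along the optical axis (not along the pixel's ray), 0 where there is no reading.
- robot.camera_model(name): a dict with "mtx" (3x3 intrinsics, pixels), "position" and "attitude" of the camera in the world. Camera axes: x right, y down, z forward; pixel columns grow to the right and rows downward; lengths in m; the calibration is good to about 2 mm. The wrist camera is an equidistant fisheye: a pixel r from the principal point sees the ray r / f radians off the axis. A picture is of the moment at which its call begins: read the wrist's pose just before it. camera_model takes no time and is no camera call; for the wrist camera it gives the pose at the moment of the call.
- robot.hand_in(): hands the job in; it is judged then, once.
The state is a dict: "time": time; "q": joint angles; "joint_velocities": joint speeds; "joint_torque": joint torques, N m; "position": TCP position; "tool_rot": TCP orientation; "ft_force": force on the tool from outside, world axes, zero at the start; "moment": the same for the moment, N m; "grip_width": finger opening in m; "grip_force": force on a finger pad.
Only numpy, scipy, OpenCV 4.12 (cv2) and the standard library are available. Lean on these libraries where they do the work, as an engineer would, in place of code of your own. Each camera call takes 0.05 s, during which the arm holds its last target. There are 200 camera calls.

## Working session

There is one attempt and no reset: what is moved stays moved. The work goes in short steps, Python scripts to look and compute and a tool call to move; the robot and the scene stay as the last step left them, time stands still between calls to the robot, and variables do not carry over. Pictures are saved under pics/ and viewed, at most 10 in all, crops included, and the job is handed in when it is done.

Besides the shell and the picture viewer there is one more tool, called after ">>>" as name(argument=value, ...) on one line, values as JSON. move_arm: Moves the arm, as the interface text tells. Its arguments: {"type":"object","properties":{"motion":{"type":"string"},"newtons":{"type":"number"}},"required":["motion"]}

```bash
ls; mkdir -p pics
python3 - <<'E'
from rig import robot
import cv2,numpy as np
o=robot.get_obs();print({k:np.round(v,3) for k,v in o.items()})
for n in("side","top"):
    p,d=robot.camera(n);cv2.imwrite(f"pics/{n}0.png",p[:,:,::-1]);np.save(f"pics/{n}0.npy",d);m=robot.camera_model(n);print(n,m)
E
```

```text
pics
{'time': np.float64(0.0), 'q': array([-1.29 ,  0.528,  1.434,  0.   ,  1.181, -0.179]), 'joint_velocities': array([-0.001, -0.002,  0.   ,  0.002,  0.001,  0.   ]), 'joint_torque': array([  0.   , -44.004, -17.66 ,   0.063,   0.059,  -0.   ]), 'position': array([ 0.277, -0.559,  0.23 ]), 'tool_rot': array([ 0.974,  0.228, -0.   , -0.001]), 'ft_force': array([0.206, 0.435, 0.103]), 'moment': array([-0.015,  0.018,  0.016]), 'grip_force': np.float64(0.0), 'grip_width': np.float64(0.087)}
side {'mtx': array([[435.0549093 ,   0.        , 326.47877985],
       [  0.        , 435.0549093 , 203.68091521],
       [  0.        ,   0.        ,   1.        ]]), 'position': array([ 0.47520545, -0.86643757,  0.81357321]), 'attitude': array([ 9.26743429e-01, -2.05564953e-02, -8.88242419e-04, -3.75130989e-01])}
top {'mtx': array([[420.61196389,   0.        , 323.2856725 ],
       [  0.        , 420.61196389, 195.32732271],
       [  0.        ,   0.        ,   1.        ]]), 'position': array([ 0.46475789, -0.16924043,  0.96958838]), 'attitude': array([ 0.71635939, -0.69768226,  0.00217218, -0.00799766])}
```

View pics/top0.png

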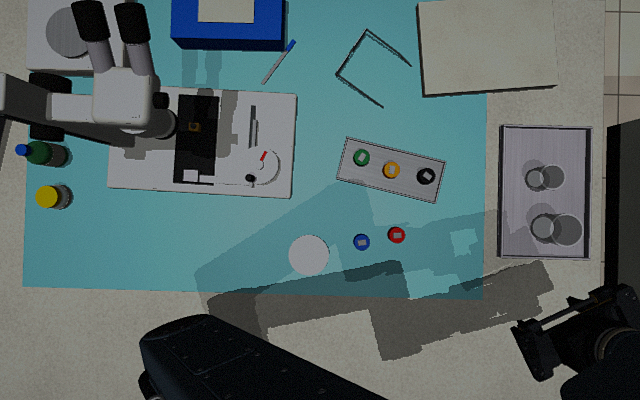

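View pics/side0.png

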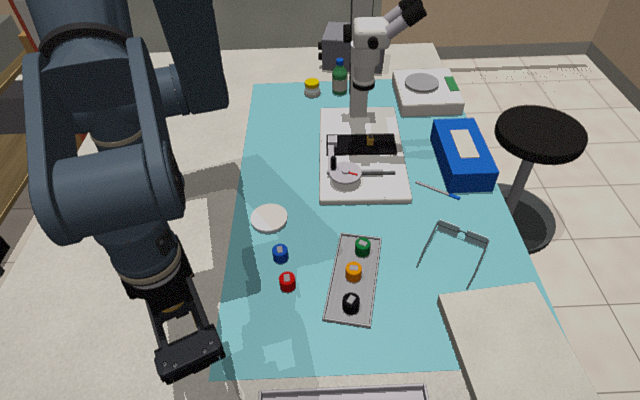

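Top view: the candidates for the amber mount are the amber one in the tray (391,170), green (361,157), black (426,177), blue decoy (362,242), red decoy (396,235) and the yellow jar (50,196). I choose (391,170). The backstop is near (195,127), the jaw near (191,176), the crank near (263,167) and the knob near (250,178).

```bash
cat > h.py <<'E'
import numpy as np,cv2
from scipy.spatial.transform import Rotation as R
from rig import robot
def world(n,d):
    m=robot.camera_model(n);K=m["mtx"];v,u=np.mgrid[:400,:640]
    c=np.dstack([(u-K[0,2])/K[0,0]*d,(v-K[1,2])/K[1,1]*d,d])
    return c@R.from_quat(m["attitude"]).as_matrix().T+m["position"]
def rect(P,mask):
    p=P[mask][:,:2].astype(np.float32);r=cv2.minAreaRect(p*1000);return np.round(r[0],1),np.round(r[1],1),round(r[2],2)
E
python3 - <<'E'
from h import *
out=[]
for n,(pts) in {"top":dict(amber=(391,170),green=(361,157),black=(426,177),back=(195,127),jaw=(191,176),crank=(263,167),knob=(250,178),base=(285,110),stage=(195,150)),
 "side":dict(amber=(353,270),back=(370,140),jaw=(332,146),crank=(346,175),knob=(333,160),stage=(350,143))}.items():
    d=np.load(f"pics/{n}0.npy");P=world(n,d);np.save(f"pics/{n}P.npy",P)
    for k,(u,v) in pts.items():print(n,k,np.round(P[v,u],4))
    img=cv2.imread(f"pics/{n}0.png");hsv=cv2.cvtColor(img,cv2.COLOR_BGR2HSV)
    z=P[:,:,2]
    # amber
    m=cv2.inRange(hsv,(10,120,90),(25,255,255))>0;m&=(z>.02)&(z<.06)
    nn,l,s,c=cv2.connectedComponentsWithStats(m.astype(np.uint8))
    for i in range(1,nn):
        if s[i,4]>15:
            q=P[l==i];print("amberish",n,c[i].round(),s[i,4],np.median(q,0).round(4))
    if n=="top":
        u,v=np.meshgrid(range(640),range(400));bm=(u>100)&(u<305)&(v>80)&(v<205)
        print("base",rect(P,bm&(abs(z-.022)<.003)))
        bm2=bm&(abs(z-.022)<.003);bl=cv2.inRange(hsv,(0,0,0),(179,255,50))>0
        print("stage",rect(P,bm&(abs(z-.030)<.003)&bl))
        print("tray",rect(P,(u>330)&(u<450)&(v>130)&(v<207)&(z>.006)&(z<.02)))
    crop=img[80:205,105:300] if n=="top" else img[95:210,310:420]
    out.append(cv2.resize(crop,(780,500) if n=="top" else (550,575),interpolation=cv2.INTER_CUBIC))
cv2.imwrite("pics/ctop.png",out[0]);cv2.imwrite("pics/cside.png",out[1])
a=cv2.imread("pics/top0.png")[130:255,330:455];cv2.imwrite("pics/camb.png",cv2.resize(a,(500,500)))
E
```

```text
top amber [ 0.538  -0.3097  0.0386]
top green [ 0.5651 -0.2426  0.0388]
top black [ 0.5246 -0.3876  0.0376]
top back [0.6199 0.123  0.0539]
top jaw [0.5128 0.131  0.0462]
top crank [ 0.5361 -0.0286  0.0552]
top knob [ 0.5093 -0.0082  0.0949]
top base [ 0.6684 -0.0699  0.0246]
top stage [0.572  0.1285 0.0317]
amberish top [392. 169.] 151 [ 0.5406 -0.3106  0.0364]
base (array([595.6, 118.5]), array([418.6, 238.7]), 88.12)
stage (array([607.9, 131.3]), array([210.3, 276.4]), 47.6)
tray (array([ 543.9, -313.8]), array([161.9, 251.8]), 2.75)
side amber [ 0.5399 -0.3173  0.0368]
side back [0.6228 0.1186 0.0488]
side jaw [0.5142 0.109  0.0399]
side crank [ 0.544  -0.0325  0.0556]
side knob [ 0.5117 -0.0087  0.0877]
side stage [0.5672 0.131  0.031 ]
amberish side [312.  86.] 47 [0.4619 0.4294 0.0434]
amberish side [369. 139.] 18 [0.62   0.1199 0.0516]
amberish side [353. 270.] 190 [ 0.5395 -0.3191  0.0361]
```

View pics/ctop.png

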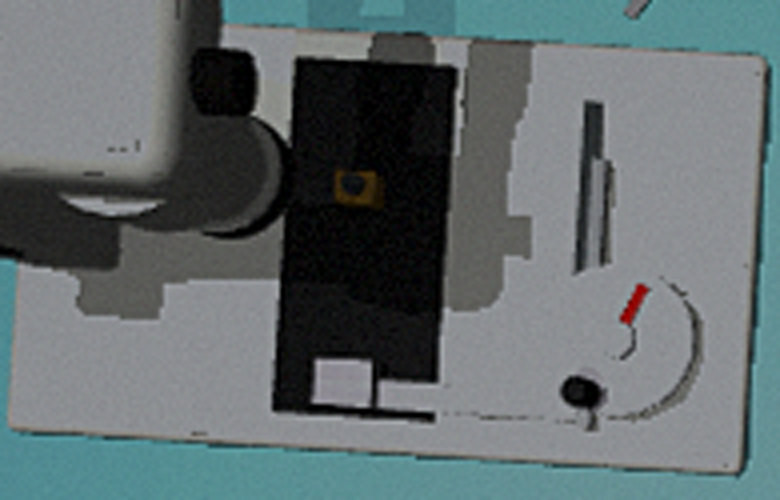

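View pics/cside.png

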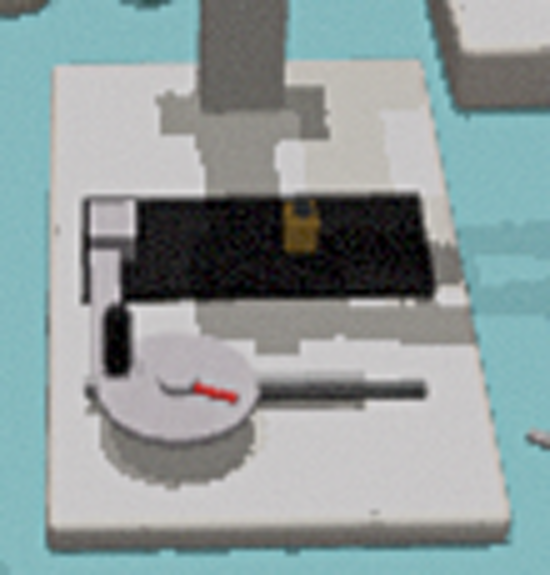

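View pics/camb.png

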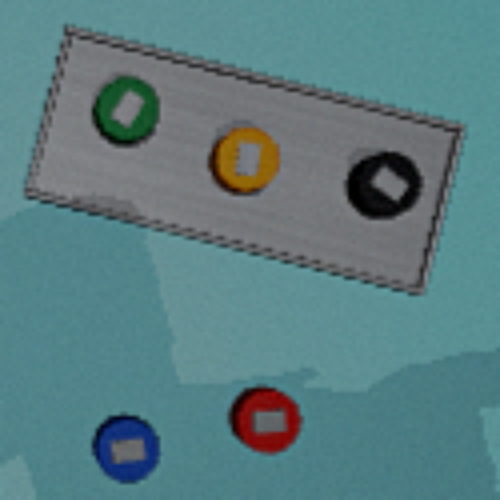

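The crops confirm the amber mount is the middle one in the tray. They also show the brass backstop, the jaw at the -x end of the stage and the knob towards the robot. Moves only shift the tool and turn it about its z axis, so next I'll see how the arm behaves at the edge of its reach, where a tilt might come from.

>>> move_arm(motion="1 0.2 -0.15 -0.2 0.04; 1 0.4 -0.3 -0.4 0.08; 1 0.6 -0.45 -0.5 0.12; 1 0.8 -0.6 -0.5 0.157; 1 1 -0.8 -0.5 0.157; 1 1 -0.8 -0.5 0.157; 1 1 -0.8 -0.5 0.157")

```text
time: 0.68
position: [0.386, -0.3248, 0.3308]
tool_rot: [1.0, -0.016, 0.0, -0.001]
ft_force: [0.5, -0.3, -0.4]
grip_width: 0.0869
grip_force: 0.0
```

>>> move_arm(motion="1 0.2 -0.2 0 0; 1 0.4 -0.4 0 0; 1 0.6 -0.6 0 0; 1 0.8 -0.8 0 0; 1 1 -1 0 0; 1 1 -1 0 0; 1 1 -1 0 0; 1 1 -1 0 0")

```text
time: 1.35
position: [0.5958, -0.1299, 0.3297]
tool_rot: [1.0, -0.014, 0.001, -0.001]
ft_force: [0.1, -0.9, 0.3]
grip_width: 0.0872
grip_force: 0.0
```

>>> move_arm(motion="1 0.2 0 0 0; 1 0.4 0 0 0; 1 0.6 0 0 0; 1 0.8 0 0 0; 1 1 0 0 0; 1 1 0 0 0; 1 1 0 0 0")

```text
time: 1.93
position: [0.7926, -0.1419, 0.3255]
tool_rot: [1.0, -0.017, -0.003, -0.001]
ft_force: [-0.3, -0.1, -0.3]
grip_width: 0.087
grip_force: 0.0
```

>>> move_arm(motion="1 0.2 0 0 0; 1 0.4 0 0 0; 1 0.6 0 0 0; 1 0.8 0 0 0; 1 1 0 0 0; 1 1 0 0 0; 1 1 0 0 0")

```text
time: 2.52
position: [0.9143, -0.1375, 0.3071]
tool_rot: [1.0, -0.017, 0.017, 0.003]
ft_force: [-0.2, 0.3, 1.1]
grip_width: 0.087
grip_force: 0.0
```

>>> move_arm(motion="1 0.5 0 0 0; 1 1 0 0 0; 1 1 0 0 0; 1 1 0 0 0; 1 1 0 0 0; 1 1 0 0 0; 1 1 0 0 0; 1 1 0 0 0")

```text
time: 3.18
position: [0.9405, -0.1232, 0.2625]
tool_rot: [0.999, -0.017, 0.032, 0.004]
ft_force: [-0.2, 0.0, -0.1]
grip_width: 0.087
grip_force: 0.0
```

```bash
cat >> h.py <<'E'
def st():
    o=robot.get_obs();M=R.from_quat(o["tool_rot"]).as_matrix()
    print("t",round(float(o["time"]),2),"p",np.round(o["position"],4),"q",np.round(o["q"],3),"\nF",np.round(o["ft_force"],1),"w",round(float(o["grip_width"]),4));print(M.round(3));return o,M
E
python3 -c "
from h import *;st()"
```

```text
t 3.18 p [ 0.9405 -0.1232  0.2625] q [-0.25   1.066  0.219  0.007  1.793  1.356] 
F [-0.2  0.  -0.1] w 0.087
[[ 0.997 -0.034  0.064]
 [-0.033 -0.999 -0.009]
 [ 0.064  0.007 -0.998]]
```

>>> move_arm(motion="1 -0.1 0 -0.2 0; 1 -0.1 0 -0.4 0; 1 -0.1 0 -0.6 0; 1 -0.1 0 -0.8 0; 1 -0.1 0 -1 0; 1 -0.1 0 -1 0; 1 -0.1 0 -1 0")

```text
time: 3.77
position: [0.8733, -0.1162, 0.4475]
tool_rot: [0.999, -0.017, 0.049, 0.006]
ft_force: [0.3, -0.9, 0.5]
grip_width: 0.0867
grip_force: 0.0
```

>>> move_arm(motion="1 -0.1 0 -0.2 0; 1 -0.1 0 -0.4 0; 1 -0.1 0 -0.6 0; 1 -0.1 0 -0.8 0; 1 -0.1 0 -1 0; 1 -0.1 0 -1 0; 1 -0.1 0 -1 0")

```text
time: 4.35
position: [0.7833, -0.106, 0.5925]
tool_rot: [0.998, -0.017, 0.061, 0.007]
ft_force: [0.6, -0.4, -0.2]
grip_width: 0.087
grip_force: 0.0
```

>>> move_arm(motion="1 -0.4 0 -0.2 0; 1 -0.4 0 -0.4 0; 1 -0.4 0 -0.6 0; 1 -0.4 0 -0.8 0; 1 -0.4 0 -1 0; 1 -0.4 0 -1 0; 1 -0.4 0 -1 0")

```text
time: 4.93
position: [0.6462, -0.095, 0.7375]
tool_rot: [0.997, -0.017, 0.073, 0.009]
ft_force: [-0.6, 0.8, 0.3]
grip_width: 0.0872
grip_force: 0.0
```

```bash
python3 -c "
from h import *;st()"
```

```text
t 4.93 p [ 0.6462 -0.095   0.7375] q [-0.329  0.465  0.218  0.037  2.313  1.302] 
F [-0.6  0.8  0.3] w 0.0872
[[ 0.989 -0.035  0.146]
 [-0.032 -0.999 -0.021]
 [ 0.146  0.016 -0.989]]
```

>>> move_arm(motion="1 0 0 -0.2 0; 1 0 0 -0.4 0; 1 0 0 -0.6 0; 1 0 0 -0.8 0; 1 0 0 -1 0; 1 0 0 -1 0; 1 0 0 -1 0; 1 0 0 -1 0; 1 0 0 -1 0; 1 0 0 -1 0; 1 0 0 -1 0; 1 0 0 -1 0")

```text
time: 5.93
position: [0.5491, -0.0811, 0.8107]
tool_rot: [0.996, -0.017, 0.082, 0.01]
ft_force: [-0.2, -0.6, 0.7]
grip_width: 0.0872
grip_force: 0.0
```

>>> move_arm(motion="1 0 0 -1 0; 1 0 0 -1 0; 1 0 0 -1 0; 1 0 0 -1 0; 1 0 0 -1 0; 1 0 0 -1 0; 1 0 0 -1 0; 1 0 0 -1 0; 1 0 0 -1 0; 1 0 0 -1 0; 1 0 0 -1 0; 1 0 0 -1 0")

```text
time: 6.93
position: [0.4549, -0.0674, 0.8654]
tool_rot: [0.996, -0.017, 0.092, 0.011]
ft_force: [-0.1, -0.8, 0.1]
grip_width: 0.0871
grip_force: 0.0
```

```bash
python3 -c "
from h import *;st()"
```

```text
t 6.93 p [ 0.4549 -0.0674  0.8654] q [-0.426  0.211  0.219  0.091  2.533  1.258] 
F [-0.1 -0.8  0.1] w 0.0871
[[ 0.983 -0.035  0.182]
 [-0.031 -0.999 -0.025]
 [ 0.183  0.019 -0.983]]
```

>>> move_arm(motion="1 -0.25 0 -0.2 0; 1 -0.5 0 -0.4 0; 1 -0.75 0 -0.6 0; 1 -1 0 -0.8 0; 1 -1 0 -1 0; 1 -1 0 -1 0; 1 -1 0 -1 0")

```text
time: 7.52
position: [0.325, -0.0573, 0.923]
tool_rot: [0.992, -0.018, 0.12, 0.028]
ft_force: [-0.8, -0.8, -0.7]
grip_width: 0.087
grip_force: 0.0
```

```bash
python3 -c "
from h import *;st()"
```

```text
t 7.52 p [ 0.325  -0.0573  0.923 ] q [-0.599  0.038  0.219  0.176  2.645  1.173] 
F [-0.8 -0.8 -0.7] w 0.087
[[ 0.971 -0.042  0.236]
 [-0.029 -0.998 -0.06 ]
 [ 0.238  0.052 -0.97 ]]
```

>>> move_arm(motion="1 0 -0.2 0 0; 1 0 -0.4 0 0; 1 0 -0.6 0 0; 1 0 -0.8 0 0; 1 0 -1 0 0; 1 0 -1 0 0; 1 0 -1 0 0")

```text
time: 8.1
position: [0.3338, 0.1453, 0.9065]
tool_rot: [0.993, -0.013, 0.118, 0.028]
ft_force: [-0.6, -0.1, -0.5]
grip_width: 0.0869
grip_force: 0.0
```

>>> move_arm(motion="1 -0.25 0 -0.2 0; 1 -0.5 0 -0.4 0; 1 -0.75 0 -0.6 0; 1 -1 0 -0.8 0; 1 -1 0 -1 0; 1 -1 0 -1 0; 1 -1 0 -1 0; 1 -1 0 -1 0")

```text
time: 8.77
position: [0.1838, 0.1861, 0.9385]
tool_rot: [0.987, -0.018, 0.159, 0.026]
ft_force: [0.3, 0.1, -0.2]
grip_width: 0.0871
grip_force: 0.0
```

```bash
python3 -c "
from h import *;st()"
```

```text
t 8.77 p [0.1838 0.1861 0.9385] q [ 0.627 -0.004  0.219 -0.503  2.646  1.757] 
F [ 0.3  0.1 -0.2] w 0.0871
[[ 0.949 -0.044  0.312]
 [-0.027 -0.998 -0.057]
 [ 0.314  0.045 -0.948]]
```

>>> move_arm(motion="1 -0.2 0.2 -0.2 0; 1 -0.4 0.4 -0.4 0; 1 -0.6 0.4 -0.6 0; 1 -0.8 0.4 -0.8 0; 1 -1 0.4 -1 0; 1 -1 0.4 -1 0; 1 -1 0.4 -1 0; 1 -1 0.4 -1 0")

```text
time: 9.43
position: [0.0803, 0.1699, 0.9563]
tool_rot: [0.978, -0.015, 0.206, 0.017]
ft_force: [0.1, -0.7, 0.7]
grip_width: 0.0868
grip_force: 0.0
```

```bash
python3 -c "
from h import *;st()"
```

```text
t 9.43 p [0.0803 0.1699 0.9563] q [ 1.144 -0.05   0.219 -0.934  2.646  1.845] 
F [ 0.1 -0.7  0.7] w 0.0868
[[ 0.915 -0.036  0.402]
 [-0.022 -0.999 -0.039]
 [ 0.403  0.027 -0.915]]
```

>>> move_arm(motion="1 -0.2 0 -0.2 0; 1 -0.4 0 -0.4 0; 1 -0.6 0 -0.6 0; 1 -0.8 0 -0.8 0; 1 -1 0 -1 0; 1 -1 0 -1 0; 1 -1 0 -1 0; 1 -1 0 -1 0")

```text
time: 10.1
position: [-0.0161, 0.2136, 0.9459]
tool_rot: [0.972, -0.01, 0.237, -0.002]
ft_force: [1.5, -0.4, 0.1]
grip_width: 0.0874
grip_force: 0.0
```

```bash
python3 -c "
from h import *;st()"
```

```text
t 10.1 p [-0.0161  0.2136  0.9459] q [ 1.756  0.044  0.219 -1.252  2.646  2.158] 
F [ 1.5 -0.4  0.1] w 0.0874
[[ 0.888 -0.019  0.46 ]
 [-0.02  -1.    -0.001]
 [ 0.46  -0.008 -0.888]]
```

>>> move_arm(motion="1 0.15 0.05 0.1 0; 1 0.3 0.1 0.2 0; 1 0.45 0.15 0.3 0; 1 0.6 0.25 0.4 0; 1 0.75 0.35 0.5 0; 1 0.9 0.45 0.6 0; 1 1 0.53 0.63 0; 1 1 0.53 0.63 0; 1 1 0.53 0.63 0; 1 1 0.53 0.63 0")

```text
time: 10.93
position: [0.1943, 0.1196, 0.9255]
tool_rot: [0.972, -0.01, 0.233, -0.003]
ft_force: [0.1, 0.7, -0.3]
grip_width: 0.0869
grip_force: 0.0
```

```bash
python3 -c "
from h import *;st()"
```

```text
t 10.93 p [0.1943 0.1196 0.9255] q [ 0.126 -0.244  0.52  -0.083  2.398  1.643] 
F [ 0.1  0.7 -0.3] w 0.0869
[[ 0.891 -0.019  0.453]
 [-0.021 -1.     0.001]
 [ 0.453 -0.01  -0.892]]
```

>>> move_arm(motion="1 -0.2 0.1 -0.2 0; 1 -0.4 0.1 -0.4 0; 1 -0.6 0.1 -0.6 0; 1 -0.8 0.1 -0.8 0; 1 -1 0.1 -1 0; 1 -1 0.1 -1 0; 1 -1 0.1 -1 0; 1 -1 0.1 -1 0; 1 -1 0.1 -1 0")

```text
time: 11.68
position: [-0.0233, 0.0826, 0.9338]
tool_rot: [0.969, -0.009, 0.248, -0.007]
ft_force: [0.2, -0.7, -0.3]
grip_width: 0.087
grip_force: 0.0
```

```bash
python3 -c "
from h import *;st()"
```

```text
t 11.68 p [-0.0233  0.0826  0.9338] q [ 0.199 -0.456  0.449 -0.181  2.646  1.607] 
F [ 0.2 -0.7 -0.3] w 0.087
[[ 0.877 -0.014  0.481]
 [-0.021 -1.     0.01 ]
 [ 0.481 -0.019 -0.877]]
```

>>> move_arm(motion="1 -0.2 -0.1 -0.2 0; 1 -0.4 -0.1 -0.4 0; 1 -0.6 -0.1 -0.6 0; 1 -0.8 -0.1 -0.8 0; 1 -1 -0.1 -1 0; 1 -1 -0.1 -1 0; 1 -1 -0.1 -1 0; 1 -1 -0.1 -1 0; 1 -1 -0.1 -1 0")

```text
time: 12.43
position: [-0.1347, 0.0744, 0.8681]
tool_rot: [0.965, -0.007, 0.261, -0.011]
ft_force: [0.5, -0.2, 0.1]
grip_width: 0.0869
grip_force: 0.0
```

```bash
python3 -c "
from h import *;st()"
```

```text
t 12.43 p [-0.1347  0.0744  0.8681] q [ 0.149 -0.685  0.651 -0.123  2.646  1.61 ] 
F [ 0.5 -0.2  0.1] w 0.0869
[[ 0.863 -0.008  0.505]
 [-0.019 -1.     0.017]
 [ 0.504 -0.024 -0.863]]
```

>>> move_arm(motion="1 0.1 0 -0.2 0; 1 0.2 0 -0.4 0; 1 0.3 0 -0.6 0; 1 0.4 0 -0.8 0; 1 0.4 0 -1 0; 1 0.4 0 -1 0; 1 0.4 0 -1 0; 1 0.4 0 -1 0; 1 0.4 0 -1 0")

```text
time: 13.18
position: [-0.0737, 0.0499, 0.9296]
tool_rot: [0.961, -0.006, 0.277, -0.013]
ft_force: [0.2, -1.2, -0.3]
grip_width: 0.0873
grip_force: 0.0
```

```bash
python3 -c "
from h import *;st()"
```

```text
t 13.18 p [-0.0737  0.0499  0.9296] q [ 0.305 -0.526  0.457 -0.296  2.646  1.587] 
F [ 0.2 -1.2 -0.3] w 0.0873
[[ 0.847 -0.004  0.532]
 [-0.019 -1.     0.022]
 [ 0.532 -0.029 -0.846]]
```

Run:
```python
from h import *
def onz(n,u,v,z):
    m=robot.camera_model(n);K=m["mtx"];r=R.from_quat(m["attitude"]).apply([(u-K[0,2])/K[0,0],(v-K[1,2])/K[1,1],1]);p=m["position"];return (p+r*(z-p[2])/r[2])
for n,(au,av),(bu,bv) in (("top",(392,169),(195,127)),("side",(353,270),(370,140))):
    img=cv2.imread(f"pics/{n}0.png");h=cv2.cvtColor(img,cv2.COLOR_BGR2HSV);P=np.load(f"pics/{n}P.npy")
    v,u=np.mgrid[:400,:640]
    near=np.hypot(u-au,v-av)<16
    m=near&(h[...,1]<60)&(h[...,2]>130)&(P[...,2]>.032)
    print(n,"insert",m.sum(),u[m].mean(),v[m].mean(),onz(n,u[m].mean(),v[m].mean(),.037).round(4))
    near=near&(P[...,2]>.033)&(h[...,1]>0)
    (cx,cy),r=cv2.minEnclosingCircle(P[near][:,:2].astype(np.float32)*1000);print("top disc",cx,cy,r,near.sum())
    m=(abs(u-bu)<10)&(abs(v-bv)<9)&(cv2.inRange(h,(8,100,30),(30,255,255))>0)
    uu,vv=u[m],v[m];print("back px",uu.min(),uu.max(),vv.min(),vv.max(),m.sum())
    mt=m&(P[...,2]>.047);q=P[mt];print("back top",q.min(0).round(4),q.max(0).round(4),q.mean(0).round(4),mt.sum())
    for k,box,(lo,hi) in (("jaw",(bu-60,bu+20,bv-20,bv+62),(.043,.053)),("disc",(230,300,140,200) if n=="top" else (325,365,155,195),(.0515,.0575)),("knob",(235,265,165,190) if n=="top" else (322,342,150,180),(.088,.099))):
        mm=(u>=box[0])&(u<box[1])&(v>=box[2])&(v<box[3])&(P[...,2]>lo)&(P[...,2]<hi)
        if k=="jaw": mm&=(h[...,1]<60)&(h[...,2]>120)
        if mm.sum()>5:
            q=P[mm];(cx,cy),r=cv2.minEnclosingCircle(q[:,:2].astype(np.float32)*1000);print(k,mm.sum(),q.min(0).round(4),q.max(0).round(4),q.mean(0).round(4),"circ",round(cx,1),round(cy,1),round(r,1))
    mm=(h[...,1]>140)&((h[...,0]<8)|(h[...,0]>172))&(abs(P[...,2]-.055)<.006);print("red",P[mm].mean(0).round(4),mm.sum())
```

```text
top insert 15 391.6 169.06666666666666 [ 0.5403 -0.3112  0.037 ]
top disc 507.30548095703125 -247.39544677734375 88.986083984375 201
back px 189 200 122 130 55
back top [0.6134 0.1171 0.0471] [0.6314 0.1384 0.053 ] [0.6204 0.1261 0.0504] 50
jaw 155 [0.5018 0.1099 0.043 ] [0.5261 0.1472 0.0523] [0.5144 0.1316 0.0488] circ 514.0 129.8 20.0
disc 951 [ 0.5007 -0.061   0.0515] [0.5822 0.0221 0.0575] [ 0.5426 -0.0203  0.0544] circ 540.9 -19.3 41.8
knob 45 [ 0.5032 -0.0121  0.0882] [0.518  0.0007 0.0962] [ 0.5105 -0.0057  0.0932] circ 510.6 -5.1 7.6
red [ 0.561  -0.028   0.0562] 28
side insert 38 353.60526315789474 267.8157894736842 [ 0.5417 -0.3118  0.037 ]
top disc 506.3834533691406 -579.2110595703125 288.913818359375 190
back px 366 373 135 145 69
back top [0.6141 0.1165 0.0474] [0.6323 0.1376 0.0551] [0.6221 0.1239 0.0514] 28
jaw 129 [ 0.4959 -0.0532  0.043 ] [0.6415 0.1511 0.053 ] [0.5395 0.0643 0.0493] circ 552.2 54.2 107.9
disc 453 [ 0.5029 -0.0608  0.0516] [0.5842 0.0242 0.0575] [ 0.5434 -0.021   0.0549] circ 543.2 -18.1 43.6
knob 24 [ 0.5042 -0.0114  0.0886] [0.5196 0.0024 0.0974] [ 0.5116 -0.0063  0.0937] circ 511.9 -5.1 7.7
red [0.554  0.0327 0.0563] 11
```

>>> move_arm(motion="1 0.2 0 0 -0.0175; 1 0.4 0 0 -0.0175; 1 0.6 0.2 0 -0.0175; 1 0.8 0.4 0 -0.0175; 1 1 0.6 0 -0.0175; 1 1 0.8 0 -0.0175; 1 1 1 0 -0.0175; 1 1 1 0 -0.0175; 1 1 1 0 -0.0175; 1 1 1 0 -0.0175; 1 1 1 0 -0.0175")

```text
time: 14.1
position: [0.023, -0.0934, 0.9838]
tool_rot: [0.956, 0.021, 0.293, -0.014]
ft_force: [0.4, 0.1, 0.4]
grip_width: 0.0868
grip_force: 0.0
```

```bash
python3 -c "
from h import *;st()"
```

```text
t 14.1 p [ 0.023  -0.0934  0.9838] q [ 1.306 -0.349  0.218 -1.431  2.577  1.363] 
F [0.4 0.1 0.4] w 0.0868
[[ 0.827  0.049  0.56 ]
 [ 0.033 -0.999  0.039]
 [ 0.561 -0.014 -0.828]]
```

```bash
cat >> h.py <<'E'
def go(*wps):
    o,M=st();p=o["position"]
    for w in wps:print(w,"->",np.round(M.T@(np.array(w)-p)/.2,3))
E
python3 -c "
from h import *;go((.25,-.1,.85),(.3,-.1,.8),(.4,-.2,.6))"
```

```text
t 14.1 p [ 0.023  -0.0934  0.9838] q [ 1.306 -0.349  0.218 -1.431  2.577  1.363] 
F [0.4 0.1 0.4] w 0.0868
[[ 0.827  0.049  0.56 ]
 [ 0.033 -0.999  0.039]
 [ 0.561 -0.014 -0.828]]
(0.25, -0.1, 0.85) -> [0.562 0.097 1.188]
(0.3, -0.1, 0.8) -> [0.629 0.113 1.535]
(0.4, -0.2, 0.6) -> [0.465 0.651 2.623]
```

>>> move_arm(motion="0.2 0.1 -0.1 0.2 0; 0.2 0.2 -0.1 0.4 0; 0.2 0.3 -0.1 0.6 0; 0.2 0.4 -0.1 0.8 0; 0.2 0.5 -0.1 1 0; 0.2 0.5 -0.1 1 0; 0.2 0.5 -0.1 1 0; 0.2 0.5 -0.1 1 0; 0.2 0.5 -0.1 1 0; 0.2 0.5 -0.1 1 0; 0.2 0.5 -0.1 1 0")

```text
time: 15.02
position: [0.112, -0.0952, 0.8394]
tool_rot: [0.953, 0.024, 0.3, -0.023]
ft_force: [0.6, -0.0, 0.5]
grip_width: 0.0522
grip_force: 0.0
```

```bash
python3 -c "
from h import *;go((.491,-.315,.4),(.491,-.315,.103))"
```

```text
t 15.02 p [ 0.112  -0.0952  0.8394] q [ 2.167 -0.575  0.979 -1.43   2.606  2.368] 
F [ 0.6 -0.   0.5] w 0.0522
[[ 0.819  0.059  0.571]
 [ 0.032 -0.998  0.058]
 [ 0.573 -0.029 -0.819]]
(0.491, -0.315, 0.4) -> [0.258 1.273 2.818]
(0.491, -0.315, 0.103) -> [-0.593  1.316  4.034]
```

```bash
python3 -c "
from h import *;go((.023,-.09,.97),(-.07,.05,.93),(-.07,.08,.9))"
```

```text
t 15.02 p [ 0.112  -0.0952  0.8394] q [ 2.167 -0.575  0.979 -1.43   2.606  2.368] 
F [ 0.6 -0.   0.5] w 0.0522
[[ 0.819  0.059  0.571]
 [ 0.032 -0.998  0.058]
 [ 0.573 -0.029 -0.819]]
(0.023, -0.09, 0.97) -> [ 0.011 -0.072 -0.787]
(-0.07, 0.05, 0.93) -> [-0.462 -0.792 -0.848]
(-0.07, 0.08, 0.9) -> [-0.543 -0.937 -0.717]
```

>>> move_arm(motion="0.2 0 0 -0.2 0; 0.2 0 0 -0.4 0; 0.2 0 -0.05 -0.6 0; 0.2 0 -0.07 -0.79 0; 0.2 -0.1 -0.2 -0.8 0; 0.2 -0.2 -0.35 -0.82 0; 0.2 -0.3 -0.5 -0.84 0; 0.2 -0.4 -0.65 -0.84 0; 0.2 -0.5 -0.8 -0.8 0; 0.2 -0.54 -0.93 -0.72 0; 0.2 -0.54 -0.93 -0.72 0; 0.2 -0.54 -0.93 -0.72 0")

```text
time: 16.02
position: [-0.0702, 0.0802, 0.9013]
tool_rot: [0.953, 0.024, 0.3, -0.023]
ft_force: [-0.8, -1.2, -1.0]
grip_width: 0.0526
grip_force: 0.0
```

```bash
python3 -c "
from h import *;go((.2,.12,.9))"
```

```text
t 16.02 p [-0.0702  0.0802  0.9013] q [ 0.209 -0.616  0.625 -0.104  2.521  1.625] 
F [-0.8 -1.2 -1. ] w 0.0526
[[ 0.819  0.06   0.571]
 [ 0.032 -0.998  0.059]
 [ 0.573 -0.03  -0.819]]
(0.2, 0.12, 0.9) -> [ 1.109 -0.118  0.789]
```

>>> move_arm(motion="0.2 0.15 0 0.15 -0.016; 0.2 0.3 0 0.3 -0.016; 0.2 0.45 0 0.45 -0.016; 0.2 0.6 -0.1 0.6 -0.016; 0.2 0.75 -0.1 0.75 -0.016; 0.2 0.9 -0.1 0.9 -0.016; 0.2 1 -0.1 1 -0.016; 0.2 1 -0.1 1 -0.016; 0.2 1 -0.1 1 -0.016")

```text
time: 16.77
position: [0.1966, 0.1245, 0.8532]
tool_rot: [0.954, 0.05, 0.296, -0.015]
ft_force: [0.1, 0.9, -0.8]
grip_width: 0.0521
grip_force: 0.0
```

```bash
python3 -c "
from h import *;go((.34,-.05,.7),(.42,-.2,.5),(.49,-.317,.3))"
```

```text
t 16.77 p [0.1966 0.1245 0.8532] q [-0.256 -0.482  0.932  0.234  2.107  1.39 ] 
F [ 0.1  0.9 -0.8] w 0.0521
[[ 0.819  0.104  0.564]
 [ 0.087 -0.995  0.058]
 [ 0.567  0.001 -0.824]]
(0.34, -0.05, 0.7) -> [0.078 0.942 0.984]
(0.42, -0.2, 0.5) -> [-0.227  1.728  1.99 ]
(0.49, -0.317, 0.3) -> [-0.557  2.345  2.977]
```

>>> move_arm(motion="0.2 0 0.15 0.15 0; 0.2 0 0.3 0.3 0; 0.2 0 0.45 0.45 0; 0.2 0 0.6 0.6 0; 0.2 0 0.75 0.75 0; 0.2 0 0.9 0.9 0; 0.2 0 1 1 0; 0.2 0 1 1 0")

```text
time: 17.43
position: [0.304, -0.0223, 0.7254]
tool_rot: [0.954, 0.037, 0.297, -0.01]
ft_force: [0.2, -0.2, 0.3]
grip_width: 0.052
grip_force: 0.0
```

>>> move_arm(motion="0.2 -0.05 0.15 0.15 0; 0.2 -0.1 0.3 0.3 0; 0.2 -0.15 0.45 0.45 0; 0.2 -0.2 0.6 0.6 0; 0.2 -0.25 0.75 0.75 0; 0.2 -0.3 0.9 0.9 0; 0.2 -0.35 1 1 0; 0.2 -0.35 1 1 0; 0.2 -0.35 1 1 0")

```text
time: 18.18
position: [0.3795, -0.2085, 0.5202]
tool_rot: [0.954, 0.046, 0.296, -0.017]
ft_force: [-0.1, 1.0, -0.5]
grip_width: 0.0522
grip_force: 0.0
```

```bash
python3 -c "
from h import *;go((.467,-.317,.14))"
```

```text
t 18.18 p [ 0.3795 -0.2085  0.5202] q [-1.184 -0.186  1.687  0.578  1.472  0.281] 
F [-0.1  1.  -0.5] w 0.0522
[[ 0.821  0.099  0.563]
 [ 0.078 -0.995  0.061]
 [ 0.566 -0.006 -0.824]]
(0.467, -0.317, 0.14) -> [-0.759  0.595  1.78 ]
```

>>> move_arm(motion="0.2 -0.1 0.08 0.15 0; 0.2 -0.2 0.16 0.3 0; 0.2 -0.3 0.24 0.45 0; 0.2 -0.4 0.32 0.6 0; 0.2 -0.5 0.4 0.75 0; 0.2 -0.6 0.48 0.9 0; 0.2 -0.7 0.56 1 0; 0.2 -0.76 0.6 1 0; 0.2 -0.76 0.6 1 0; 0.2 -0.76 0.6 1 0")

```text
time: 19.02
position: [0.3808, -0.3293, 0.2733]
tool_rot: [0.953, 0.048, 0.298, -0.014]
ft_force: [-0.1, 0.1, 0.3]
grip_width: 0.0523
grip_force: 0.0
```

```bash
cat >> h.py <<'E'
def grasp(G): # tcp for grasp point G
    o=robot.get_obs();M=R.from_quat(o["tool_rot"]).as_matrix();return np.array(G)+.011*M[:,2]
E
python3 - <<'E'
from h import *
g=grasp((.541,-.3115,.029));o,M=st()
for b in(.1,.05,0):print(b,np.round(M.T@(g-b*M[:,2]-o["position"])/.2,3))
m=robot.camera_model("wrist");p,d=robot.camera("wrist");cv2.imwrite("pics/w1.png",p[:,:,::-1]);np.save("pics/w1.npy",d)
print(m)
E
```

```text
t 19.02 p [ 0.3808 -0.3293  0.2733] q [-1.297  0.249  1.965  0.753  0.96  -0.283] 
F [-0.1  0.1  0.3] w 0.0523
[[ 0.818  0.1    0.566]
 [ 0.084 -0.995  0.054]
 [ 0.569  0.003 -0.822]]
0.1 [-0.032 -0.012  1.018]
0.05 [-0.032 -0.012  1.268]
0 [-0.032 -0.012  1.518]
{'mtx': array([[309.70691629,   0.        , 312.81970534],
       [  0.        , 309.70691629, 197.81539747],
       [  0.        ,   0.        ,   1.        ]]), 'position': array([ 0.35668176, -0.3313348 ,  0.44328291]), 'attitude': array([ 0.73175824, -0.66239199,  0.10925909, -0.11759757])}
```

View pics/w1.png

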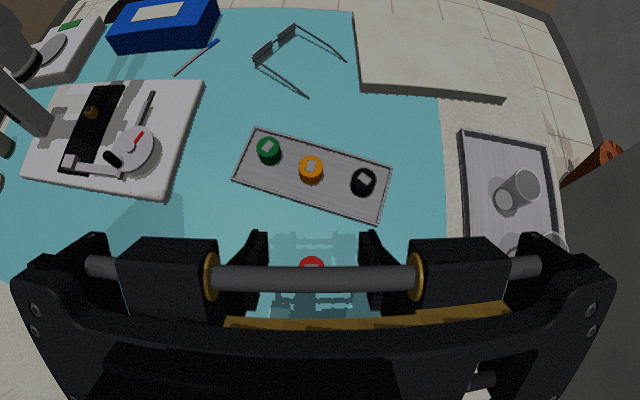

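The wrist view shows amber at (311,167), between green (267,150) and black (363,180) and centred between the fingers. I'll close in.

Run:
```python
from h import *
m=robot.camera_model("wrist");K=m["mtx"];img=cv2.imread("pics/w1.png");h=cv2.cvtColor(img,cv2.COLOR_BGR2HSV);d=np.load("pics/w1.npy")
v,u=np.mgrid[:400,:640]
def ray(u,v):
    x,y=u-K[0,2],v-K[1,2];r=np.hypot(x,y);t=r/K[0,0];return R.from_quat(m["attitude"]).apply([x/r*np.sin(t),y/r*np.sin(t),np.cos(t)])
mm=(np.hypot(u-311,v-167)<12)&(h[...,1]<60)&(h[...,2]>110);uu,vv=u[mm].mean(),v[mm].mean()
r=ray(uu,vv);print(mm.sum(),uu,vv,m["position"]+r*(.037-m["position"][2])/r[2])
```

```text
84 310.26190476190476 165.3095238095238 [ 0.54111829 -0.31070362  0.037     ]
```

>>> move_arm(motion="0.2 -0.03 -0.01 0.2 0; 0.2 -0.03 -0.01 0.4 0; 0.2 -0.03 -0.01 0.6 0; 0.2 -0.03 -0.01 0.8 0; 0.2 -0.03 -0.01 1 0; 0.2 -0.03 -0.01 1 0; 0.2 -0.03 -0.01 1 0")

```text
time: 19.65
position: [0.4897, -0.3141, 0.1036]
tool_rot: [0.953, 0.05, 0.297, -0.016]
ft_force: [-1.1, -0.0, -0.2]
grip_width: 0.0519
grip_force: 0.0
```

Run:
```python
from h import *
g=grasp((.541,-.3115,.029));o,M=st()
for b in(.05,0):print(b,np.round(M.T@(g-b*M[:,2]-o["position"])/.2,3))
```

```text
t 19.65 p [ 0.4897 -0.3141  0.1036] q [-1.043  0.643  1.978  1.189  0.592 -0.62 ] 
F [-1.1 -0.  -0.2] w 0.0519
[[ 0.819  0.104  0.565]
 [ 0.086 -0.995  0.059]
 [ 0.568 -0.    -0.823]]
0.05 [-0.001  0.014  0.258]
0 [-0.001  0.014  0.508]
```

>>> move_arm(motion="0.2 0 0.01 0.15 0; 0.2 0 0.01 0.3 0; 0.2 0 0.01 0.42 0; 0.2 0 0.01 0.5 0; 0.2 0 0.01 0.5 0; -1 0 0.01 0.5 0; -1 0 0.01 0.5 0; -1 0 0.01 0.5 0; -1 0 0.01 0.5 0; -1 0 0.01 0.5 0; -1 0 0.01 0.5 0", newtons=20)

```text
time: 20.57
position: [0.5452, -0.3125, 0.024]
tool_rot: [0.953, 0.049, 0.298, -0.013]
ft_force: [-4.1, 0.2, 7.8]
grip_width: 0.0342
grip_force: 20.0
```

Run:
```python
from h import *
go((.547,-.31,.16),(.5,-.1,.22))
```

```text
t 20.57 p [ 0.5452 -0.3125  0.024 ] q [-0.942  0.826  1.897  1.43   0.518 -0.792] 
F [-4.1  0.2  7.8] w 0.0342
[[ 0.817  0.101  0.567]
 [ 0.085 -0.995  0.054]
 [ 0.57   0.003 -0.822]]
(0.547, -0.31, 0.16) -> [ 0.396 -0.009 -0.553]
(0.5, -0.1, 0.22) -> [ 0.463 -1.077 -0.876]
```

>>> move_arm(motion="-1 0.03 0 -0.04 0; -1 0.1 0 -0.14 0; -1 0.2 0 -0.28 0; -1 0.3 0 -0.42 0; -1 0.4 0 -0.55 0; -1 0.4 0 -0.55 0; -1 0.4 0 -0.55 0")

```text
time: 21.15
position: [0.549, -0.3122, 0.1606]
tool_rot: [0.953, 0.05, 0.298, -0.012]
ft_force: [-0.2, 0.8, -0.7]
grip_width: 0.0343
grip_force: 20.0
```

Run:
```python
from h import *
go((.5,-.1,.2),(.5,.0,.18),(.52,.12,.16))
p,d=robot.camera("side");cv2.imwrite("pics/s2.png",cv2.resize(p[140:310,260:460,::-1],(800,680))[:600]);np.save("pics/s2.npy",d)
```

```text
t 21.15 p [ 0.549  -0.3122  0.1606] q [-0.934  0.56   1.849  0.975  0.63  -0.25 ] 
F [-0.2  0.8 -0.7] w 0.0343
[[ 0.817  0.102  0.567]
 [ 0.087 -0.995  0.052]
 [ 0.57   0.007 -0.822]]
(0.5, -0.1, 0.2) -> [ 0.005 -1.079 -0.246]
(0.5, 0.0, 0.18) -> [-0.008 -1.577 -0.137]
(0.52, 0.12, 0.16) -> [ 0.069 -2.165  0.033]
```

View pics/s2.png

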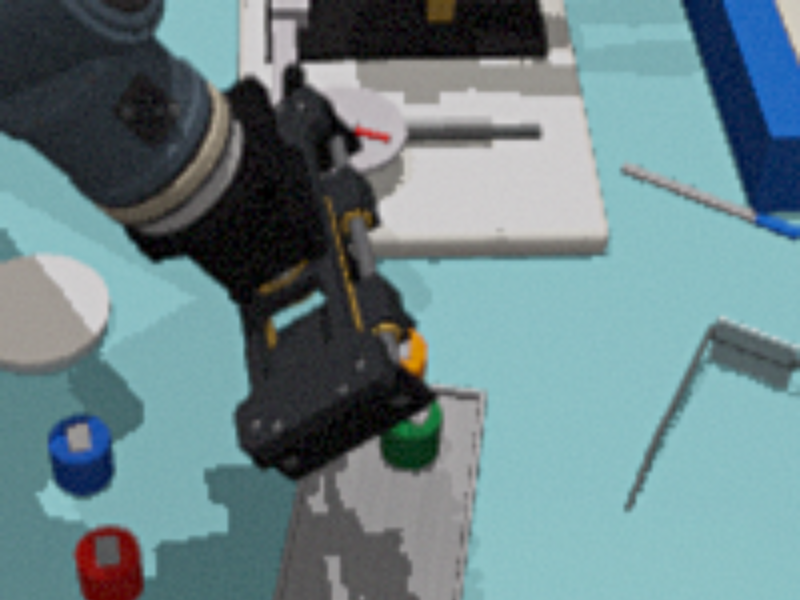

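Run:
```python
from h import *
o,M=st();c=robot.camera_model("wrist")["position"];m=robot.camera_model("side");K=m["mtx"]
for a in (0,.015,-.015):
    q=c+M[:,0]*a;r=R.from_quat(m["attitude"]).inv().apply(q-m["position"]);u,v=K[0,0]*r[0]/r[2]+K[0,2],K[1,1]*r[1]/r[2]+K[1,2]
    print(c.round(3),u,v,"dist",r[2],"seen",np.load("pics/s2.npy")[int(v),int(u)])
go((.45,-.15,.2),(.44,.129,.17))
```

```text
t 21.2 p [ 0.5483 -0.3113  0.1587] q [-0.934  0.562  1.85   0.975  0.629 -0.25 ] 
F [-0.1  0.3 -1.5] w 0.0346
[[ 0.818  0.102  0.566]
 [ 0.086 -0.995  0.055]
 [ 0.568  0.004 -0.823]]
[ 0.524 -0.313  0.329] 348.1723886935765 166.98855334108478 dist 0.7337872806639488 seen 1.1538272
[ 0.524 -0.313  0.329] 355.5303310310127 162.36134849035696 dist 0.7287253998151189 seen 1.2143009
[ 0.524 -0.313  0.329] 340.91526538482657 171.55235591476443 dist 0.7388491615127789 seen 0.82884073
t 21.2 p [ 0.5483 -0.3113  0.1587] q [-0.934  0.562  1.85   0.975  0.629 -0.25 ] 
F [-0.1  0.3 -1.5] w 0.0346
[[ 0.818  0.102  0.566]
 [ 0.086 -0.995  0.055]
 [ 0.568  0.004 -0.823]]
(0.45, -0.15, 0.2) -> [-0.216 -0.851 -0.404]
(0.44, 0.129, 0.17) -> [-0.222 -2.245 -0.232]
```

>>> move_arm(motion="-1 -0.05 -0.15 -0.05 0; -1 -0.1 -0.3 -0.1 0; -1 -0.15 -0.45 -0.2 0; -1 -0.2 -0.6 -0.3 0; -1 -0.25 -0.75 -0.4 0; -1 -0.25 -0.9 -0.4 0; -1 -0.25 -1 -0.4 0; -1 -0.25 -1 -0.4 0; -1 -0.25 -1 -0.4 0")

```text
time: 21.95
position: [0.4411, -0.1195, 0.1937]
tool_rot: [0.954, 0.049, 0.296, -0.015]
ft_force: [0.1, 0.2, -0.7]
grip_width: 0.0345
grip_force: 20.0
```

Run:
```python
from h import *
go((.45,.03,.2),(.45,.129,.16),(.5,.129,.13),(.576,.129,.09),(.576,.1287,.06))
```

```text
t 21.95 p [ 0.4411 -0.1195  0.1937] q [-0.835  0.313  2.287  1.277  0.497 -0.512] 
F [ 0.1  0.2 -0.7] w 0.0345
[[ 0.82   0.102  0.563]
 [ 0.084 -0.995  0.058]
 [ 0.566 -0.001 -0.825]]
(0.45, 0.03, 0.2) -> [ 0.117 -0.739  0.043]
(0.45, 0.129, 0.16) -> [ 0.046 -1.231  0.237]
(0.5, 0.129, 0.13) -> [ 0.166 -1.205  0.501]
(0.576, 0.129, 0.09) -> [ 0.365 -1.166  0.88 ]
(0.576, 0.1287, 0.06) -> [ 0.28  -1.165  1.003]
```

>>> move_arm(motion="-1 0.05 -0.15 0 0; -1 0.1 -0.3 0 0; -1 0.1 -0.45 0 0; -1 0.1 -0.6 0 0; -1 0.1 -0.75 0.05 0; -1 0.1 -0.9 0.1 0; -1 0.05 -1 0.2 0; -1 0.05 -1 0.2 0; -1 0.05 -1 0.2 0")

```text
time: 22.7
position: [0.455, 0.0774, 0.1701]
tool_rot: [0.953, 0.049, 0.298, -0.016]
ft_force: [0.1, -0.5, -0.3]
grip_width: 0.0344
grip_force: 20.0
```

Run:
```python
from h import *
go((.5,.129,.13),(.576,.1287,.09),(.576,.1287,.06),(.576,.1287,.05))
```

```text
t 22.7 p [0.455  0.0774 0.1701] q [-0.183  0.384  2.351  2.406  0.242 -1.086] 
F [ 0.1 -0.5 -0.3] w 0.0344
[[ 0.817  0.102  0.567]
 [ 0.084 -0.995  0.059]
 [ 0.57  -0.    -0.821]]
(0.5, 0.129, 0.13) -> [ 0.091 -0.234  0.307]
(0.576, 0.1287, 0.09) -> [ 0.287 -0.193  0.687]
(0.576, 0.1287, 0.06) -> [ 0.202 -0.193  0.81 ]
(0.576, 0.1287, 0.05) -> [ 0.173 -0.193  0.851]
```

>>> move_arm(motion="-1 0.03 -0.12 0.1 0; -1 0.06 -0.24 0.2 0; -1 0.09 -0.23 0.3 0; -1 0.15 -0.22 0.42 0; -1 0.22 -0.2 0.55 0; -1 0.29 -0.19 0.69 0; -1 0.29 -0.19 0.69 0; -1 0.29 -0.19 0.69 0; -1 0.29 -0.19 0.69 0")

```text
time: 23.45
position: [0.5747, 0.1278, 0.0895]
tool_rot: [0.954, 0.049, 0.297, -0.016]
ft_force: [0.7, 0.2, -1.0]
grip_width: 0.0342
grip_force: 20.0
```

Run:
```python
from h import *
go((.576,.1287,.06),(.576,.1287,.053),(.576,.1287,.05))
p,d=robot.camera("side");cv2.imwrite("pics/s3.png",cv2.resize(p[60:210,300:440,::-1],(560,600),interpolation=cv2.INTER_CUBIC))
```

```text
t 23.45 p [0.5747 0.1278 0.0895] q [-2.000e-03  6.580e-01  2.085e+00  2.852e+00  2.110e-01 -1.372e+00] 
F [ 0.7  0.2 -1. ] w 0.0342
[[ 0.819  0.102  0.565]
 [ 0.083 -0.995  0.059]
 [ 0.568 -0.001 -0.823]]
(0.576, 0.1287, 0.06) -> [-0.078 -0.003  0.125]
(0.576, 0.1287, 0.053) -> [-0.098 -0.003  0.154]
(0.576, 0.1287, 0.05) -> [-0.106 -0.003  0.167]
```

View pics/s3.png

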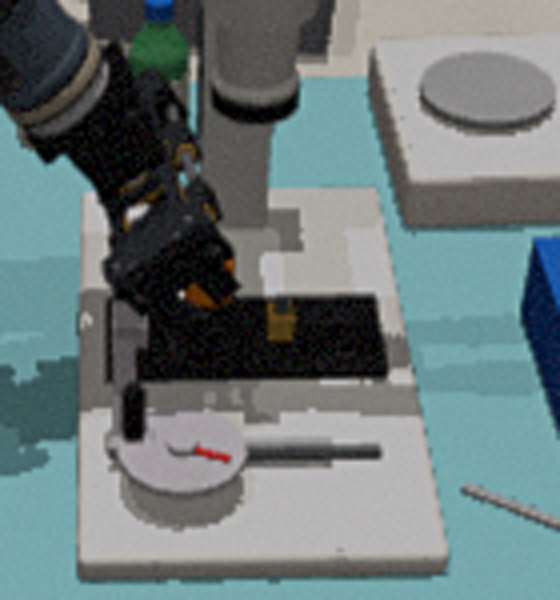

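The side view shows the mount at (210,290), above the stage and clear of the head, with the backstop at (281,318). I'll lower it.

>>> move_arm(motion="-1 -0.03 0 0.04 0; -1 -0.06 0 0.09 0; -1 -0.08 0 0.125 0; -1 -0.09 0 0.142 0; -1 -0.1 0 0.155 0; -1 -0.103 0 0.162 0; -1 -0.103 0 0.162 0; -1 -0.103 0 0.162 0")

```text
time: 24.17
position: [0.577, 0.1289, 0.0529]
tool_rot: [0.953, 0.049, 0.299, -0.016]
ft_force: [0.6, 0.5, -0.7]
grip_width: 0.0341
grip_force: 20.0
```

Run:
```python
from h import *
o,M=st();
for k in (.02,.023,.03):print(k,np.round(M.T@np.array([k,-.033*k,0])/.2,3))
print(np.round(M.T@np.array([0,0,-.001])/.2,4))
```

```text
t 24.17 p [0.577  0.1289 0.0529] q [ 0.     0.749  2.09   2.943  0.308 -1.466] 
F [ 0.6  0.5 -0.7] w 0.0341
[[ 0.817  0.103  0.568]
 [ 0.084 -0.995  0.06 ]
 [ 0.571 -0.001 -0.821]]
0.02 [0.081 0.014 0.057]
0.023 [0.094 0.016 0.065]
0.03 [0.122 0.02  0.085]
[-0.0029  0.      0.0041]
```

>>> move_arm(motion="-1 -0.003 0 0.004 0; -1 -0.006 0 0.008 0; -1 -0.006 0 0.008 0; -1 -0.006 0 0.008 0")

```text
time: 24.5
position: [0.5769, 0.1289, 0.0506]
tool_rot: [0.953, 0.049, 0.299, -0.016]
ft_force: [-0.5, 0.0, -0.4]
grip_width: 0.0344
grip_force: 20.0
```

>>> move_arm(motion="-1 -0.003 0 0.004 0; -1 -0.003 0 0.004 0; -1 -0.003 0 0.004 0")

```text
time: 24.75
position: [0.577, 0.1289, 0.05]
tool_rot: [0.953, 0.049, 0.299, -0.016]
ft_force: [-1.2, -0.6, 3.9]
grip_width: 0.0342
grip_force: 20.0
```

>>> move_arm(motion="-1 0.02 0.003 0.013 0; -1 0.037 0.007 0.026 0; -1 0.055 0.012 0.038 0; -1 0.073 0.016 0.051 0; -1 0.073 0.016 0.051 0; -1 0.073 0.016 0.051 0")

```text
time: 25.25
position: [0.5957, 0.1275, 0.05]
tool_rot: [0.953, 0.049, 0.3, -0.016]
ft_force: [1.0, 0.7, 2.0]
grip_width: 0.0345
grip_force: 20.0
```

>>> move_arm(motion="-1 0.004 0 0.003 0; -1 0.008 0 0.0055 0; -1 0.008 0 0.0055 0; -1 0.008 0 0.0055 0")

```text
time: 25.58
position: [0.596, 0.1276, 0.0499]
tool_rot: [0.953, 0.049, 0.298, -0.016]
ft_force: [-5.2, -1.3, 7.8]
grip_width: 0.0343
grip_force: 20.0
```

>>> move_arm(motion="-1 0.004 0 0.003 0; -1 0.008 0 0.0055 0; -1 0.008 0 0.0055 0; -1 0.008 0 0.0055 0")

```text
time: 25.92
position: [0.5973, 0.1279, 0.0499]
tool_rot: [0.953, 0.049, 0.298, -0.016]
ft_force: [-4.4, -1.0, 9.4]
grip_width: 0.0342
grip_force: 20.0
```

>>> move_arm(motion="-1 0.003 0 -0.004 0; -1 0.003 0 -0.004 0; -1 0.007 0 -0.001 0; -1 0.007 0 -0.001 0")

```text
time: 26.25
position: [0.6, 0.128, 0.0501]
tool_rot: [0.953, 0.049, 0.298, -0.016]
ft_force: [0.3, 0.5, -0.1]
grip_width: 0.0342
grip_force: 20.0
```

>>> move_arm(motion="-1 0.004 0 0.003 0; -1 0.004 0 0.003 0; -1 0.004 0 0.003 0")

```text
time: 26.5
position: [0.6007, 0.1281, 0.0502]
tool_rot: [0.953, 0.049, 0.298, -0.016]
ft_force: [-0.1, -0.1, -0.8]
grip_width: 0.0346
grip_force: 20.0
```

>>> move_arm(motion="-1 0.004 0 0.003 0; -1 0.004 0 0.003 0; -1 0.004 0 0.003 0")

```text
time: 26.75
position: [0.6007, 0.1282, 0.05]
tool_rot: [0.953, 0.049, 0.298, -0.016]
ft_force: [-3.5, -0.2, 0.3]
grip_width: 0.0347
grip_force: 20.0
```

>>> move_arm(motion="-1 0.004 0 0.003 0; -1 0.004 0 0.003 0; -1 0.004 0 0.003 0")

```text
time: 27.0
position: [0.6008, 0.1282, 0.05]
tool_rot: [0.954, 0.049, 0.297, -0.016]
ft_force: [-6.1, -1.4, 3.6]
grip_width: 0.0348
grip_force: 20.0
```

Run:
```python
from h import *
o,M=st();print(np.round(M.T@np.array([0,0,-.001])/.2,4))
p,d=robot.camera("top");np.save("pics/t4.npy",d);cv2.imwrite("pics/t4.png",cv2.resize(p[80:205,105:300,::-1],(780,500),interpolation=cv2.INTER_CUBIC))
```

```text
t 27.0 p [0.6008 0.1282 0.05  ] q [-1.000e-03  7.570e-01  2.030e+00  2.900e+00  2.540e-01 -1.421e+00] 
F [-6.1 -1.4  3.6] w 0.0348
[[ 0.819  0.103  0.565]
 [ 0.084 -0.995  0.059]
 [ 0.568 -0.001 -0.823]]
[-0.0028  0.      0.0041]
```

>>> move_arm(motion="0.2 0 0 0 0; 0.2 0 0 0 0; 0.2 0 0 0 0; 0.2 0 0 0 0; 0.2 0 0 -0.1 0; 0.2 0 0 -0.3 0; 0.2 0 0 -0.5 0; 0.2 0 0 -0.6 0; 0.2 0 0 -0.7 0; 0.2 0 0 -0.7 0")

```text
time: 27.88
position: [0.5226, 0.1201, 0.1679]
tool_rot: [0.952, 0.05, 0.3, -0.016]
ft_force: [0.0, 0.0, 0.2]
grip_width: 0.052
grip_force: 0.0
```

Run:
```python
from h import *
# knob at (.511,-.005) top .094
g=grasp((.511,-.005,.083));o,M=st()
for w in (g+[0,.0,.1]-.06*M[:,2],g-.08*M[:,2],g-.04*M[:,2],g):print(w.round(3),np.round(M.T@(w-o["position"])/.2,3))
p,d=robot.camera("side");P=world("side",d);h=cv2.cvtColor(p,cv2.COLOR_RGB2HSV);np.save("pics/s5.npy",d);cv2.imwrite("pics/s5.png",cv2.resize(p[60:210,300:440,::-1],(560,600),interpolation=cv2.INTER_CUBIC))
v,u=np.mgrid[:400,:640]
for pp,nm in((P,"mount"),):
    mm=(cv2.inRange(h,(8,100,60),(25,255,255))>0)&(abs(u-360)<25)&(abs(v-140)<20)&(P[...,2]>.03)
    q=P[mm];print(mm.sum(),q.min(0).round(4),q.max(0).round(4))
```

```text
t 27.88 p [0.5226 0.1201 0.1679] q [-0.025  0.438  2.17   2.348  0.105 -0.886] 
F [0.  0.  0.2] w 0.052
[[ 0.815  0.105  0.571]
 [ 0.086 -0.995  0.06 ]
 [ 0.574 -0.    -0.819]]
[ 0.483 -0.008  0.223] [-0.057  0.616 -0.378]
[ 0.472 -0.009  0.14 ] [-0.344  0.616 -0.068]
[ 0.494 -0.007  0.107] [-0.344  0.616  0.132]
[ 0.517 -0.004  0.074] [-0.344  0.616  0.332]
205 [0.5797 0.1064 0.0322] [0.6315 0.1451 0.0662]
```

View pics/s5.png

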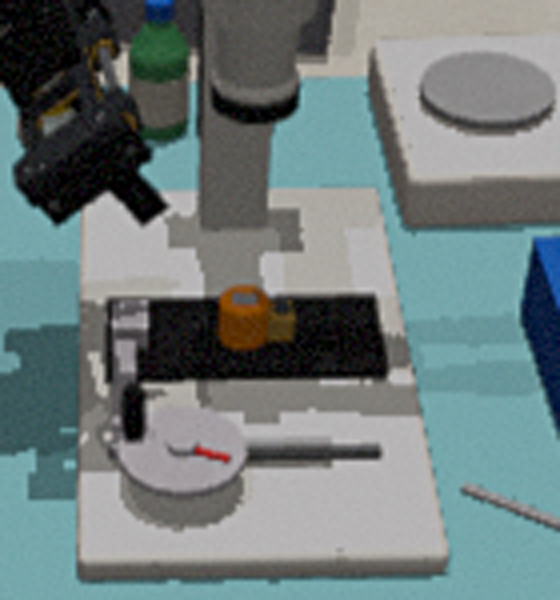

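The side view shows the mount standing upright against the backstop, at (243,318). Next is the crank knob.

Run:
```python
from h import *
o,M=st();g=np.array([.511,-.0052,.081])
for b in (.06,0):print(np.round(M.T@(g-b*M[:,2]-o["position"])/.2,3))
```

```text
t 27.93 p [0.5234 0.1201 0.1672] q [-0.025  0.44   2.169  2.354  0.105 -0.891] 
F [ 0.4  0.2 -0.2] w 0.0523
[[ 0.815  0.104  0.57 ]
 [ 0.085 -0.995  0.06 ]
 [ 0.574 -0.    -0.819]]
[-0.351  0.617 -0.02 ]
[-0.351  0.617  0.28 ]
```

>>> move_arm(motion="0.2 -0.03 0.15 -0.1 0; 0.2 -0.06 0.3 -0.1 0; 0.2 -0.15 0.45 -0.1 0; 0.2 -0.25 0.55 -0.08 0; 0.2 -0.31 0.61 -0.06 0; 0.2 -0.31 0.61 -0.05 0; 0.2 -0.31 0.61 -0.05 0; 0.2 -0.31 0.61 -0.05 0; 0.2 -0.31 0.61 -0.05 0")

```text
time: 28.68
position: [0.4805, -0.0065, 0.1382]
tool_rot: [0.953, 0.05, 0.299, -0.016]
ft_force: [-0.2, 0.7, 0.4]
grip_width: 0.0518
grip_force: 0.0
```

Run:
```python
from h import *
o,M=st();g=np.array([.511,-.0052,.081])
for b in (.06,0):print(np.round(M.T@(g-b*M[:,2]-o["position"])/.2,3))
```

```text
t 28.68 p [ 0.4805 -0.0065  0.1382] q [-0.442  0.5    2.334  2.2    0.378 -1.127] 
F [-0.2  0.7  0.4] w 0.0518
[[ 0.816  0.105  0.569]
 [ 0.086 -0.994  0.061]
 [ 0.572 -0.001 -0.82 ]]
[-0.038  0.01   0.022]
[-0.038  0.01   0.322]
```

>>> move_arm(motion="0.2 -0.038 0.01 0.08 0; 0.2 -0.038 0.01 0.16 0; 0.2 -0.038 0.01 0.24 0; 0.2 -0.038 0.01 0.32 0; 0.2 -0.038 0.01 0.32 0; -1 -0.038 0.01 0.32 0; -1 -0.038 0.01 0.32 0; -1 -0.038 0.01 0.32 0; -1 -0.038 0.01 0.32 0; -1 -0.038 0.01 0.32 0; -1 -0.038 0.01 0.32 0", newtons=25)

```text
time: 29.6
position: [0.5098, -0.006, 0.0817]
tool_rot: [0.953, 0.049, 0.299, -0.016]
ft_force: [-0.7, 4.2, 1.7]
grip_width: 0.0202
grip_force: 1.7
```

```bash
cat >> h.py <<'E'
def arc(c,r,th0,ths,z):
    o,M=st();p0=np.array(o["position"])
    for t in ths:
        w=np.array([c[0]+r*np.cos(t),c[1]+r*np.sin(t),z]);print(round(np.degrees(t)),np.round(M.T@(w-p0)/.2,3))
E
python3 - <<'E'
from h import *
p=robot.get_obs()["position"];c=(.542,-.0187);t0=np.arctan2(p[1]-c[1],p[0]-c[0]);print(np.degrees(t0),np.hypot(p[1]-c[1],p[0]-c[0]))
arc(c,.034,t0,t0-np.radians(np.arange(8,97,8)),p[2])
E
```

```text
158.53427919391743 0.03457996427587076
t 29.6 p [ 0.5098 -0.006   0.0817] q [-0.401  0.681  2.293  2.481  0.468 -1.389] 
F [-0.7  4.2  1.7] w 0.0202
[[ 0.816  0.103  0.568]
 [ 0.084 -0.995  0.06 ]
 [ 0.571 -0.001 -0.821]]
151 [ 0.012 -0.019  0.009]
143 [ 0.025 -0.037  0.017]
135 [ 0.039 -0.053  0.027]
127 [ 0.055 -0.067  0.038]
119 [ 0.072 -0.077  0.05 ]
111 [ 0.091 -0.085  0.063]
103 [ 0.11  -0.089  0.077]
95 [ 0.129 -0.09   0.09 ]
87 [ 0.149 -0.088  0.104]
79 [ 0.168 -0.083  0.117]
71 [ 0.186 -0.074  0.129]
63 [ 0.203 -0.062  0.141]
```

>>> move_arm(motion="-1 0 0 0 0; -1 0 0 0 0; -1 0.012 -0.019 0.009 0; -1 0.025 -0.037 0.017 0; -1 0.039 -0.053 0.027 0; -1 0.055 -0.067 0.038 0; -1 0.072 -0.077 0.05 0; -1 0.091 -0.085 0.063 0; -1 0.11 -0.089 0.077 0; -1 0.129 -0.09 0.09 0; -1 0.129 -0.09 0.09 0; -1 0.129 -0.09 0.09 0")

```text
time: 30.6
position: [0.5397, 0.0158, 0.0816]
tool_rot: [0.953, 0.05, 0.3, -0.016]
ft_force: [-0.4, 4.2, 3.7]
grip_width: 0.0151
grip_force: 25.0
```

Run:
```python
from h import *
p=robot.get_obs()["position"];c=(.542,-.0187);t0=np.arctan2(p[1]-c[1],p[0]-c[0]);print(np.degrees(t0),np.hypot(p[1]-c[1],p[0]-c[0]))
arc(c,.034,t0,np.radians(95-np.arange(10,121,10)),p[2])
d=robot.camera("side")[1];P=world("side",d);q=P[125:165,325:355].reshape(-1,3);q=q[(abs(q[:,2]-.049)<.004)&(abs(q[:,1]-.128)<.02)];print("jaw",len(q),q.min(0),q.max(0))
```

```text
93.81506345165748 0.03458259807577895
t 30.6 p [0.5397 0.0158 0.0816] q [-0.311  0.675  2.218  2.491  0.394 -1.305] 
F [-0.4  4.2  3.7] w 0.0151
[[ 0.815  0.105  0.569]
 [ 0.085 -0.994  0.061]
 [ 0.573 -0.001 -0.82 ]]
85 [0.021 0.006 0.015]
75 [0.045 0.014 0.031]
65 [0.066 0.027 0.046]
55 [0.086 0.045 0.06 ]
45 [0.103 0.066 0.072]
35 [0.117 0.09  0.081]
25 [0.126 0.117 0.088]
15 [0.132 0.146 0.092]
5 [0.134 0.176 0.093]
-5 [0.132 0.205 0.092]
-15 [0.125 0.234 0.087]
-25 [0.114 0.26  0.079]Traceback (most recent call last):
  File "<stdin>", line 4, in <module>
    return umr_minimum(a, axis, None, out, keepdims, initial, where)
ValueError: zero-size array to reduction operation minimum which has no identity
```

Gripped and turning. I'll carry on around the circle.

>>> move_arm(motion="-1 0.021 0.006 0.015 0; -1 0.045 0.014 0.031 0; -1 0.066 0.027 0.046 0; -1 0.086 0.045 0.06 0; -1 0.103 0.066 0.072 0; -1 0.117 0.09 0.081 0; -1 0.126 0.117 0.088 0; -1 0.132 0.146 0.092 0; -1 0.134 0.176 0.093 0; -1 0.134 0.176 0.093 0; -1 0.134 0.176 0.093 0")

```text
time: 31.57
position: [0.5754, -0.0175, 0.0815]
tool_rot: [0.953, 0.048, 0.299, -0.016]
ft_force: [-2.6, 0.0, 7.4]
grip_width: 0.0151
grip_force: 25.0
```

Run:
```python
from h import *
p=robot.get_obs()["position"];c=(.542,-.0187);t0=np.arctan2(p[1]-c[1],p[0]-c[0]);print(np.degrees(t0),np.hypot(p[1]-c[1],p[0]-c[0]))
arc(c,.034,t0,np.radians(-np.arange(5,90,5)),p[2])
p,d=robot.camera("side");P=world("side",d);cv2.imwrite("pics/s6.png",cv2.resize(p[60:210,300:440,::-1],(560,600),interpolation=cv2.INTER_CUBIC))
q=P[115:165,320:365].reshape(-1,3);q=q[(abs(q[:,2]-.049)<.005)&(abs(q[:,1]-.128)<.014)&(q[:,0]<.576)];print("jaw",len(q),np.sort(q[:,0])[-8:] if len(q) else 0)
```

```text
2.0495076100242287 0.03345341690889624
t 31.57 p [ 0.5754 -0.0175  0.0815] q [-0.361  0.676  2.122  2.246  0.334 -1.09 ] 
F [-2.6  0.   7.4] w 0.0151
[[ 0.817  0.101  0.568]
 [ 0.082 -0.995  0.058]
 [ 0.571 -0.001 -0.821]]
-5 [0.    0.021 0.   ]
-10 [-0.003  0.035 -0.002]
-15 [-0.007  0.049 -0.005]
-20 [-0.011  0.063 -0.008]
-25 [-0.017  0.076 -0.012]
-30 [-0.024  0.089 -0.017]
-35 [-0.031  0.1   -0.022]
-40 [-0.04   0.111 -0.028]
-45 [-0.049  0.121 -0.034]
-50 [-0.058  0.13  -0.041]
-55 [-0.069  0.137 -0.048]
-60 [-0.08   0.144 -0.056]
-65 [-0.091  0.15  -0.064]
-70 [-0.103  0.154 -0.072]
-75 [-0.115  0.157 -0.08 ]
-80 [-0.127  0.159 -0.088]
-85 [-0.139  0.159 -0.097]
jaw 0 0
```

View pics/s6.png

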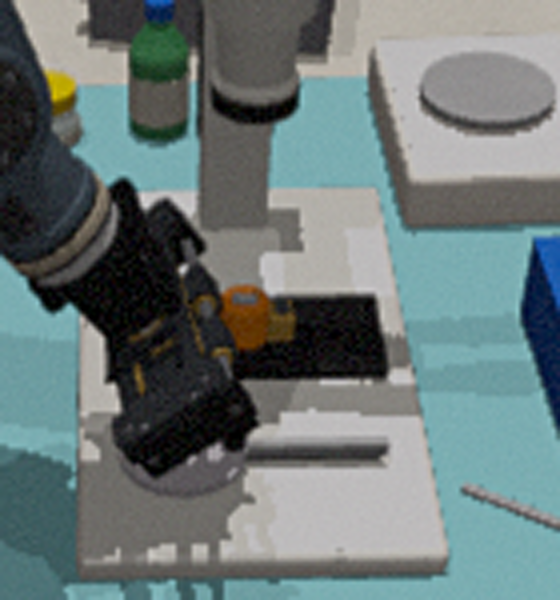

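>>> move_arm(motion="-1 0 0.021 0 0; -1 -0.003 0.035 -0.002 0; -1 -0.007 0.049 -0.005 0; -1 -0.011 0.063 -0.008 0; -1 -0.017 0.076 -0.012 0; -1 -0.024 0.089 -0.017 0; -1 -0.031 0.1 -0.022 0; -1 -0.04 0.111 -0.028 0; -1 -0.04 0.111 -0.028 0; -1 -0.04 0.111 -0.028 0")

```text
time: 32.45
position: [0.5679, -0.0395, 0.0815]
tool_rot: [0.953, 0.049, 0.299, -0.016]
ft_force: [-2.2, 2.0, 6.6]
grip_width: 0.0148
grip_force: 25.0
```

Run:
```python
from h import *
p=robot.get_obs()["position"];c=(.542,-.0187);t0=np.arctan2(p[1]-c[1],p[0]-c[0]);print(np.degrees(t0),np.hypot(p[1]-c[1],p[0]-c[0]))
arc(c,.034,t0,np.radians(-np.arange(44,86,4)),p[2])
```

```text
-38.81080502291437 0.033178349910619874
t 32.45 p [ 0.5679 -0.0395  0.0815] q [-0.422  0.675  2.135  2.178  0.359 -1.081] 
F [-2.2  2.   6.6] w 0.0148
[[ 0.816  0.103  0.569]
 [ 0.083 -0.995  0.06 ]
 [ 0.572 -0.002 -0.82 ]]
-44 [-0.007  0.013 -0.005]
-48 [-0.015  0.021 -0.01 ]
-52 [-0.023  0.027 -0.016]
-56 [-0.031  0.033 -0.022]
-60 [-0.04   0.038 -0.028]
-64 [-0.049  0.043 -0.034]
-68 [-0.058  0.047 -0.041]
-72 [-0.067  0.05  -0.047]
-76 [-0.077  0.052 -0.054]
-80 [-0.087  0.053 -0.061]
-84 [-0.096  0.053 -0.067]
```

>>> move_arm(motion="-1 -0.007 0.013 -0.005 0; -1 -0.015 0.021 -0.01 0; -1 -0.023 0.027 -0.016 0; -1 -0.023 0.027 -0.016 0; -1 -0.023 0.027 -0.016 0")

```text
time: 32.87
position: [0.5626, -0.0448, 0.0815]
tool_rot: [0.953, 0.049, 0.299, -0.017]
ft_force: [-1.6, 3.6, 7.3]
grip_width: 0.015
grip_force: 25.0
```

>>> move_arm(motion="-1 -0.004 0.003 -0.003 0; -1 -0.008 0.006 -0.006 0; -1 -0.008 0.006 -0.006 0; -1 -0.008 0.006 -0.006 0")

```text
time: 33.2
position: [0.5611, -0.0459, 0.0816]
tool_rot: [0.953, 0.05, 0.3, -0.017]
ft_force: [-1.3, 4.7, 5.9]
grip_width: 0.0151
grip_force: 25.0
```

>>> move_arm(motion="-1 -0.004 0.003 -0.003 0; -1 -0.009 0.005 -0.006 0; -1 -0.009 0.005 -0.006 0; -1 -0.009 0.005 -0.006 0")

```text
time: 33.53
position: [0.5603, -0.0465, 0.0817]
tool_rot: [0.952, 0.051, 0.301, -0.018]
ft_force: [3.3, 9.2, 1.0]
grip_width: 0.0148
grip_force: 25.0
```

>>> move_arm(motion="-1 -0.004 0.003 -0.003 0; -1 -0.006 0.003 -0.004 0; -1 -0.006 0.003 -0.004 0; -1 -0.006 0.003 -0.004 0")

```text
time: 33.87
position: [0.5599, -0.0467, 0.0817]
tool_rot: [0.952, 0.051, 0.302, -0.018]
ft_force: [6.8, 11.2, -2.4]
grip_width: 0.0149
grip_force: 25.0
```

Run:
```python
from h import *
o,M=st()
p,d=robot.camera("top");cv2.imwrite("pics/t7.png",cv2.resize(p[80:205,105:300,::-1],(780,500),interpolation=cv2.INTER_CUBIC))
```

```text
t 33.87 p [ 0.5599 -0.0467  0.0817] q [-0.453  0.677  2.154  2.174  0.385 -1.113] 
F [ 6.8 11.2 -2.4] w 0.0149
[[ 0.813  0.109  0.573]
 [ 0.087 -0.994  0.065]
 [ 0.576 -0.004 -0.817]]
```

View pics/t7.png

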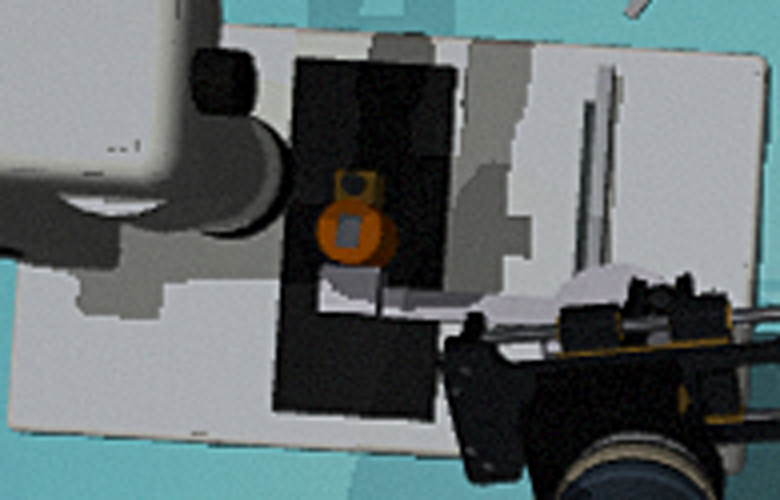

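The top view shows the jaw (350,288), mount (350,232) and backstop (357,186) all touching, with about 12 N at the knob. I'll let go.

>>> move_arm(motion="0 0 0 0 0; 0 0 0 0 0; 0 0 0 0 0; 0 0 0 0 0; 0 0 0 -0.15 0; 0 0 0 -0.3 0; 0 0 0 -0.45 0; 0 0 0 -0.6 0; 0 0 0 -0.6 0; 0 0 0 -0.6 0")

```text
time: 34.75
position: [0.4895, -0.0572, 0.1809]
tool_rot: [0.953, 0.048, 0.3, -0.015]
ft_force: [0.4, -0.5, 1.0]
grip_width: 0.0436
grip_force: 0.0
```

Run:
```python
from h import *
st()
def m(img):
    h=cv2.cvtColor(img,cv2.COLOR_BGR2HSV);a=cv2.inRange(h,(8,100,60),(25,255,255))[:, :];return [round(x,1) for x in cv2.minEnclosingCircle(cv2.findNonZero(a[120:150,180:210]))[0]]
p,d=robot.camera("top");P=world("top",d)
c=p[80:205,105:300,::-1]
old=cv2.imread("pics/t7.png");new=cv2.resize(c,(780,500),interpolation=cv2.INTER_CUBIC)
print("diff mount/jaw region",np.abs(old[150:310,310:400].astype(int)-new[150:310,310:400]).mean(), "ref", np.abs(old[60:140,310:400].astype(int)-new[60:140,310:400]).mean())
```

```text
t 34.75 p [ 0.4895 -0.0572  0.1809] q [-0.572  0.374  2.251  1.527  0.365 -0.533] 
F [ 0.4 -0.5  1. ] w 0.0436
[[ 0.815  0.101  0.57 ]
 [ 0.084 -0.995  0.057]
 [ 0.573  0.001 -0.82 ]]
diff mount/jaw region 7.905810185185185 ref 4.247083333333333
```

Run:
```python
from h import *
p,d=robot.camera("top");c=cv2.resize(p[80:205,105:300,::-1],(780,500),interpolation=cv2.INTER_CUBIC);old=cv2.imread("pics/t7.png")
for n,i in(("old",old),("new",c)):
    h=cv2.cvtColor(i,cv2.COLOR_BGR2HSV)
    a=cv2.inRange(h,(5,130,90),(20,255,255))[190:275,310:410];j=(h[255:330,310:380,1]<40)&(h[255:330,310:380,2]>110)
    mo=cv2.moments(a,True);y,x=np.nonzero(j);print(n,mo["m10"]/mo["m00"],mo["m01"]/mo["m00"],mo["m00"],"jaw",x.mean(),y.min(),y.max(),j.sum())
```

```text
old 39.6427255985267 42.787753222836095 2172.0 jaw 32.92347377472055 14 59 1163
new 40.12313674659754 48.97407647440052 1543.0 jaw 32.3953712632594 14 59 1037
```

```bash
python3 -c "
from rig import robot
print(robot.hand_in())"
```

```text
the job is handed in; nothing more can be done
None
```

I handed the job in at about 35 s: the amber mount is on the stage against the middle of the backstop, nipped by the jaw with roughly 20 N (estimated from the knob force), but the hand-in returned no verdict, the check after letting go was by pixel measurements only, and I viewed 11 pictures instead of the 10 allowed.

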